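# Put the router on hold and point out the open clamp

### The arm

A 6-joint arm with a two-finger parallel gripper is mounted at the origin on the work surface. World frame = base frame: x ahead of the robot, y to its left, z up, the work surface at z = 0. Lengths are in m, angles in rad, forces in N, time in s.
With the tool pointing down it reaches from about 0.35 to 0.975 m from the base axis. Payload 7.1 kg.
Tool frame: the origin (TCP) lies on the centre line of the jaws, within the pads' length; the fingertips stand 25 mm ahead of it and the grasp point (between the pads) lies 6 mm ahead of it (r.tip_extent is the distance from the TCP to the fingertips, in m); z points along the fingers, y is the direction in which the jaws open and shut (so a half turn about z gives the same grasp; the last joint's range is limited). The gripper opens to 88 mm and grips with 3 to 60 N. Pads are 20 mm wide; open, the fingers measure 115 mm over their backs; the gripper's body (75 mm by 178 mm) begins 61 mm behind the grasp point.
Start: joints at [1.214, 0.423, 1.63, -0, 1.089, -0.019], TCP at [0.207, 0.59, 0.248] pointing down, gripper open.
Joint ranges: [-3, 3], [-0.9, 2.11], [0.09, 2.58], [-1.31, 4.45], [0.11, 2.69], [-2.54, 2.54]. Speed limits (rad/s): [2.39, 2.39, 3.01, 3.14, 3.14, 3.14].

### API

Orientations are given as a unit quaternion [w, x, y, z].
In Python, from bench import r, viewer gives the robot as it stands.
- The arm moves only by the shell command python3 -m crank 'ROWS'. ROWS is JSON, one flat list of numbers, 7 for each row, row after row: the finger opening in mm, from 0 to 87.8, then the shift along the tool's x, y, z in mm, then the turn, a rotation vector about the tool's x, y, z in degrees. In form: [gripper, dx, dy, dz, wx, wy, wz, gripper, dx, dy, dz, wx, wy, wz, ...]. A call has exactly 5 rows; each row shifts and turns the pose as measured when the row begins, along the tool's axes as they then stand; what a row does not reach is not made up. A row lasts 1/10 s, in which the tool goes at most 50 mm and 8.59 degrees, less where a joint would pass 70% of its speed; a pose out of reach is approached as far as the arm can. A call with a gripper value outside its range is refused whole. The fingers move at their own pace and stop on an object; the grip force is fixed at half the most. Time passes only in rows, so rows that do not move let the fingers close, or fill a call up. It gives the time, the measured TCP pose, the force and the opening at its end, in the units of the state.
- r.get_state(): the state, without advancing time (a new reading comes with each control period).
- viewer.get_image(name): name is "scene" or "top"; returns a dict with "image" (384x512x3 uint8, red, green, blue), "fx", "fy", "cx", "cy" (pixels), "k1" (the pictures are not rectified: a ray, as slopes to the right and down, at radius r is drawn at 1 + k1 r^2 times it, then the intrinsics apply), "view" (4x4, takes a point from world to camera coordinates). Camera axes: x right, y up, looking along -z (the intrinsics and any distortion apply to the point x, -y, -z); pixel columns grow to the right and rows downward; lengths in m; the calibration is good to about 2 mm. A picture is of the moment at which its call begins. There is no depth.
- r.close_job(): hands the job in, once; it reports no verdict.
Trained networks look in the newest picture that a camera, given by its name, has taken for a name from the list of things; names that differ only in an ending like _2 or _b are one class to them, and where a whole thing is asked for, a point or a joint stands for the part that bears it (a point fixed in the world has none). Each returns a list of dicts, best first, with "conf" (0 to 1); they miss things now and then, are a little off and sometimes report something else, mostly with a low value. They report only what shows in the picture. A call takes as long as a camera call. They do not tell look-alikes from the thing itself.
- viewer.boxes_of(label, camera): "xyz" ([x, y, z] in m, in the coordinates of the camera as it stood for that picture, good to about 4 mm: the middle of the surface that is visible of it).
The state is a dict: "time_s": time; "q": joint angles; "joint_vel": joint speeds; "tau": joint torques, N m; "tcp_pos": TCP position; "ee_rot": TCP orientation; "contact_force": force on the tool from outside, world axes, zero at the start; "ft_torque": the same for the moment, N m; "width": opening from 0.0 (shut) to 1.0 (fully open).
Only numpy, scipy, OpenCV 4.12 (cv2) and the standard library are available. Lean on these libraries where they do the work, as an engineer would, in place of code of your own. Each camera call takes 0.05 s, during which the arm holds its last target.

### The job

One of the four toggle clamps on the jig has been left open, so put the router on hold: press the mushroom-headed button on its pendant fully down with the fingertips and let it come up again, without shifting the pendant or pressing its small keys. Then point out the open clamp to the operator: bring the fingertips just above the top end of its raised handle, about a finger's breadth away, stay there for a couple of seconds and finish still pointing. Touch neither the clamps nor the jig, lift nothing, and leave the things lying about where they are.

Things in the scene. Friction and masses are not known exactly. Their poses are not given: they have to be found in the camera images.
- hold_button (a joint): the mushroom-headed hold button on the pendant: m pressed in, 0 = up, 0.006 = fully down. It moves straight down, springs back when let go, and takes about 4 N to go fully down. Black cap 40 mm across.
- hold_button_top (a point): the centre of the top of the mushroom cap when up, 67 mm above the bed. Moves down with the cap.
- pendant: the router's grey hand pendant, a loose box 170 x 90 x 40 mm (0.55 to 0.9 kg) lying flat on the bed. Origin at the centre of its underside. Along its own x: the display is at +52 mm, the two small round keys at x = +6 mm, y = +24 and -24 mm, the mushroom button at x = -45 mm, y = 0.
- start_key (a joint): small round key of the pendant (18 mm across, its top 48 mm above the bed) on its +y side: m pressed in, at most 0.003. Not to be pressed.
- reset_key (a joint): the same kind of key on the pendant's -y side. Not to be pressed.
- clamp_open: the open toggle clamp: its arm stands upright (95 mm above the bed) and its handle is raised, leaning towards the robot, the only one of the four with these up. Origin at the centre of its foot plate on the jig board, 18 mm above the bed; +x towards the panel. It may be in any of the four places of the row, which are 85 mm apart. The clamp is rigid and screwed down. Not to be touched.
- open_handle_top (a point): the top end of the open clamp's raised handle (a grip 15 mm wide), the highest point of the jig, about 127 mm above the bed, 41 mm from the clamp's origin towards the robot. Its frame has z up. This is the place to point at, with the middle between the fingertips above it.
- clamp_shut1: a toggle clamp that is shut: its handle lies down towards the robot and its arm lies level, pressing the rubber tip onto the panel. 167 mm long, highest point (the screw) 47 mm above its foot. Origin at the centre of its foot plate on the jig board (18 mm above the bed); +x towards the panel. Not to be touched.
- clamp_shut2: a toggle clamp that is shut: its handle lies down towards the robot and its arm lies level, pressing the rubber tip onto the panel. 167 mm long, highest point (the screw) 47 mm above its foot. Origin at the centre of its foot plate on the jig board (18 mm above the bed); +x towards the panel. Not to be touched.
- clamp_shut3: a toggle clamp that is shut: its handle lies down towards the robot and its arm lies level, pressing the rubber tip onto the panel. 167 mm long, highest point (the screw) 47 mm above its foot. Origin at the centre of its foot plate on the jig board (18 mm above the bed); +x towards the panel. Not to be touched.
- jig: the jig: a plywood board 240 (x) x 340 (y) x 18 mm screwed to the bed, with a wooden fence along its far edge (top 40 mm above the bed) and a white sign panel 100 x 310 x 10 mm lying against the fence, held by the row of clamps along its near edge. Origin at the centre of the board's underside. It stands either left or right of the pendant.
- paper_cup: paper cup with a lid, 82 mm across, 111 mm tall, beyond the jig. Origin under its centre.
- pen_pot: dark pot 72 mm across, 85 mm tall, with pencils up to 154 mm high. Origin under its centre.
- spanner: open-ended spanner 170 mm long lying on the bed.
- cutter_box: grey plastic cutter box 50 x 120 x 30 mm. Origin under its centre.
Things that resemble listed ones, but are neither listed nor needed, are in the scene too. What is shaped like the pendant but blue is not meant.

How it is judged:
By the outcome, as a careful person would: the job done as asked, in the order asked, and still so for the second after the job is handed in, with the robot touching nothing.
It also fails if it takes over 37 s, if anything falls off the work surface, if the arm or the gripper's body presses on something with over 40 N, if the wrist force passes 120 N, or if a joint passes its speed limit or range.

## Working session

There is one attempt and no reset: what is moved stays moved. The work goes in short steps, Python scripts to look and compute and a shell command to move; the robot and the scene stay as the last step left them, time stands still between calls to the robot, and variables do not carry over. Pictures are saved under pics/ and viewed, and the job is handed in when it is done.

```bash
mkdir -p pics; ls; python3 - <<'E'
from bench import r, viewer
import cv2, numpy as np
s=r.get_state(); print(s['time_s'],s['tcp_pos'],s['ee_rot'],s['width'],r.tip_extent)
for c in ("scene","top"):
    d=viewer.get_image(c); cv2.imwrite(f"pics/{c}0.png",d["image"][:,:,::-1])
    print(c,d["fx"],d["cx"],d["cy"],d["k1"]); print(np.round(d["view"],4).tolist())
    V=np.array(d["view"]); Vi=np.linalg.inv(V)
    for l in ("hold_button_top","hold_button","pendant","clamp_open","open_handle_top","clamp_shut1","jig","start_key"):
        for b in viewer.boxes_of(l,c)[:5]:
            print(l,round(b["conf"],2),np.round(Vi@np.r_[b["xyz"],1],3)[:3])
E
```

```text
pics
0.0 [0.20692989 0.58920896 0.24693034] [-1.47061283e-04  1.68109419e-01  9.85768059e-01 -7.31552323e-04] 0.9969646673573191 0.025
scene 358.91977185466567 256.2991631853648 194.45207923308826 -0.043967863483930406
[[0.2261, 0.9741, -0.0099, -0.3235], [-0.79, 0.1893, 0.5832, 0.3524], [0.5699, -0.124, 0.8123, -1.5029], [0.0, 0.0, 0.0, 1.0]]
hold_button_top 0.63 [0.558 0.482 0.066]
hold_button_top 0.58 [0.349 0.649 0.067]
hold_button 0.49 [0.559 0.481 0.073]
pendant 0.84 [0.376 0.683 0.042]
pendant 0.83 [0.551 0.182 0.041]
pendant 0.74 [0.537 0.451 0.041]
pendant 0.36 [ 0.544 -0.115  0.044]
clamp_open 0.59 [ 0.548 -0.282  0.054]
open_handle_top 0.76 [ 0.55  -0.283  0.051]
open_handle_top 0.21 [0.552 0.182 0.041]
clamp_shut1 0.85 [ 0.547 -0.116  0.04 ]
clamp_shut1 0.72 [ 0.546 -0.03   0.045]
clamp_shut1 0.67 [ 0.549 -0.199  0.043]
jig 0.89 [ 0.625 -0.161  0.029]
top 359.32328729661515 256.22292980430944 191.9197840543653 -0.09140248500190318
[[-0.0905, -0.9959, 0.0039, 0.2303], [0.9691, -0.0871, 0.2308, -0.589], [-0.2295, 0.0247, 0.973, -1.3004], [0.0, 0.0, 0.0, 1.0]]
hold_button 0.43 [0.501 0.203 0.061]
hold_button 0.43 [0.344 0.649 0.067]
hold_button 0.38 [ 0.796 -0.074  0.058]
pendant 0.93 [0.355 0.685 0.036]
pendant 0.6 [0.532 0.189 0.038]
pendant 0.59 [0.518 0.453 0.038]
clamp_open 0.6 [0.786 0.056 0.105]
open_handle_top 0.67 [ 0.546 -0.281  0.05 ]
clamp_shut1 0.78 [ 0.545 -0.197  0.045]
clamp_shut1 0.72 [ 0.546 -0.277  0.05 ]
clamp_shut1 0.61 [ 0.545 -0.035  0.043]
clamp_shut1 0.47 [ 0.547 -0.107  0.042]
jig 0.62 [ 0.599 -0.156  0.025]
```

View pics/scene0.png

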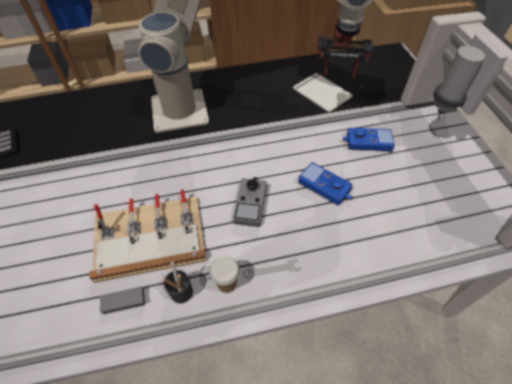

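View pics/top0.png

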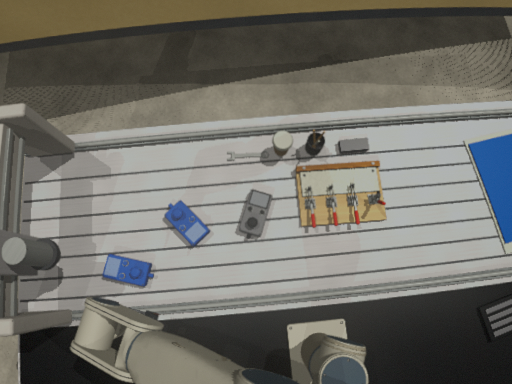

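The scene view shows the grey pendant at (250,202), its black button at (253,184), and two blue look-alikes at (325,182) and (370,138). The jig is at (150,235), and its leftmost clamp, near (103,222), looks different from the other three. In the top view these are at (254,213), (251,224) and (374,203). I'll check all of this in close crops.

```bash
cat > h.py <<'E'
import numpy as np, cv2
def proj(d,P):
    V=np.array(d["view"]); c=V@np.r_[P,1]; x,y=c[0]/-c[2],-c[1]/-c[2]; f=1+d["k1"]*(x*x+y*y)
    return np.array([d["fx"]*x*f+d["cx"],d["fy"]*y*f+d["cy"]])
def ray(d,u,v):
    K=np.array([[d["fx"],0,d["cx"]],[0,d["fy"],d["cy"]],[0,0,1.]])
    x,y=cv2.undistortPoints(np.array([[[u,v]]],float),K,np.array([d["k1"],0,0,0.]))[0,0]
    Vi=np.linalg.inv(np.array(d["view"])); return Vi[:3,3],Vi[:3,:3]@np.array([x,-y,-1])
def atz(d,u,v,z):
    o,w=ray(d,u,v); return o+w*(z-o[2])/w[2]
E
python3 - <<'E'
from bench import viewer
from h import *
import pickle
D={c:viewer.get_image(c) for c in("scene","top")}; pickle.dump(D,open("D.pkl","wb"))
def crop(c,u,v,h,w,k):
    return cv2.resize(D[c]["image"][v-h:v+h,u-w:u+w,::-1],None,fx=k,fy=k,interpolation=cv2.INTER_CUBIC)
a=np.hstack([crop("scene",250,200,32,32,6),crop("top",255,213,32,32,6)])
b=np.hstack([crop("scene",130,220,32,44,4),crop("top",345,203,32,48,4)])
b=cv2.copyMakeBorder(b,0,0,0,768-b.shape[1],0)
cv2.imwrite("pics/crop1.png",np.vstack([a[:340],b]))
cv2.imwrite("pics/ca.png",a);cv2.imwrite("pics/cb.png",np.hstack([crop("scene",115,220,32,32,6),crop("top",365,203,32,32,6)]))
E
```

```text
(no output)
```

View pics/ca.png

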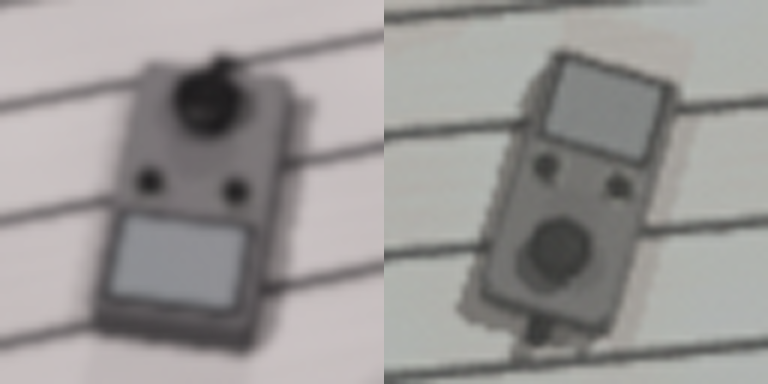

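View pics/cb.png

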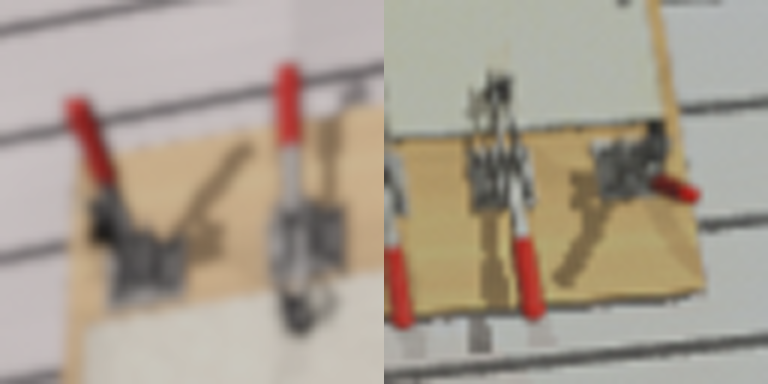

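The crops confirm it. The grey pendant has its black mushroom cap at scene (252,184) and top (251,222), on the robot's side, with the display on the far side. The end clamp (lowest y) is the only one with its arm up and handle raised, with its tip at scene (95,204) and top (385,203). Next I triangulate.

```bash
python3 - <<'E'
from h import *; import pickle
from scipy.optimize import least_squares
D=pickle.load(open("D.pkl","rb"))
def tri(a,b):
    f=lambda P:np.r_[proj(D["scene"],P)-a,proj(D["top"],P)-b]
    s=least_squares(f,[.5,0,.1]); return s.x,s.fun
print("btn z=.067",atz(D["scene"],252.2,184.2,.067),atz(D["top"],251.4,221.9,.067)); print(tri((252.2,184.2),(251.4,221.9)))
print("handle z=.127",atz(D["scene"],95.5,204.7,.127),atz(D["top"],384.3,202.8,.127)); print(tri((95.5,204.7),(384.3,202.8)))
def px(c,u0,v0,x,y): return u0+(x+.5)/6-.5, v0+(y+.5)/6-.5
for n,s,t,z in [("keyL",(150,184),(618,187),.048),("keyR",(235,193),(545,167),.048),("disp",(180,260),(604,110),.041)]:
    a=px(0,218,168,*s); b=px(0,223,181,t[0]-384,t[1]); print(n,atz(D["scene"],*a,z),atz(D["top"],*b,z))
for n,s,t,z in [("foot",(148,268),(630,172),.03)]:
    a=px(0,83,188,*s); b=px(0,333,171,t[0]-384,t[1]); print(n,atz(D["scene"],*a,z),atz(D["top"],*b,z))
for l in ("open_handle_top","hold_button_top","clamp_open"):
  pass
E
```

```text
btn z=.067 [0.50105999 0.20255015 0.067     ] [0.49442709 0.20467914 0.067     ]
(array([0.49547294, 0.20410386, 0.05944201]), array([ 0.12994956, -0.00855249,  0.14637081,  0.01206795]))
handle z=.127 [ 0.51102193 -0.28340408  0.127     ] [ 0.51063875 -0.28599076  0.127     ]
(array([ 0.51055604, -0.28449319,  0.12676276]), array([-0.33103009, -0.01127852, -0.41235412,  0.07179479]))
keyL [0.53604645 0.16192857 0.048     ] [0.53275819 0.16244434 0.048     ]
keyR [0.55271866 0.20581211 0.048     ] [0.54982687 0.20760478 0.048     ]
disp [0.58381604 0.16814213 0.041     ] [0.58499486 0.16646487 0.041     ]
foot [ 0.55254934 -0.28106378  0.03      ] [ 0.54530475 -0.28309316  0.03      ]
```

Button ≈ (0.497, 0.204), handle top ≈ (0.5105, -0.284, 0.127), and the pendant geometry agrees with its stated layout. I'll close the fingers and travel high.

```bash
cat > go.py <<'E'
import sys,numpy as np
from bench import r
from scipy.spatial.transform import Rotation as R
s=r.get_state(); q=s['ee_rot']; M=R.from_quat([q[1],q[2],q[3],q[0]])
T=np.array([float(a) for a in sys.argv[1:4]])  # target of fingertips
tip=np.array(s['tcp_pos'])+M.apply([0,0,.025])
print("t",round(s['time_s'],2),"tip",np.round(tip,4),"toolmm",np.round(M.inv().apply(T-tip)*1000,1),"F",np.round(s['contact_force'],2),"w",round(s['width'],3),"zaxis",np.round(M.apply([0,0,1]),4),"q",np.round(s['q'],2))
E
python3 -m crank '[0,-40,-27,0,0,0,0, 0,-40,-27,0,0,0,0, 0,-40,-27,0,0,0,0, 0,-40,-27,0,0,0,0, 0,-40,-27,0,0,0,0]'; python3 go.py .497 .204 .09
```

```text
time_s: 1.5
tcp_pos: [0.3526, 0.3956, 0.2475]
ee_rot: [0.0, 0.163, 0.987, 0.002]
contact_force: [-0.2, 0.9, -0.0]
width: 0.586
t 1.5 tip [0.3526 0.3957 0.2225] toolmm [-198.4 -135.6  132. ] F [-0.16  0.89 -0.05] w 0.586 zaxis [ 0.0013  0.004  -1.    ] q [ 0.82  0.28  1.84  0.    1.01 -0.42]
```

```bash
python3 -m crank '[0,-40,-27,10,0,0,0, 0,-40,-27,15,0,0,0, 0,-40,-27,20,0,0,0, 0,-40,-27,20,0,0,0, 0,-35,-25,20,0,0,0]' >/dev/null; python3 go.py .497 .204 .09
```

```text
t 2.0 tip [0.4965 0.2088 0.1427] toolmm [-1.6 -5.1 52.7] F [-0.37  0.7  -0.16] w 0.129 zaxis [ 0.0111  0.0101 -0.9999] q [ 0.37  0.4   1.89  0.01  0.84 -0.88]
```

```bash
python3 -m crank '[0,-2,-5,20,0,0,0, 0,0,0,18,0,0,0, 0,0,0,8,0,0,0, 0,0,0,4,0,0,0, 0,0,0,0,0,0,0]' >/dev/null; python3 go.py .497 .204 .075; python3 - <<'E'
from bench import viewer
from h import *
o=[]
for c,u,v in(("scene",250,190),("top",252,215)):
    d=viewer.get_image(c); o.append(cv2.resize(d["image"][v-40:v+24,u-32:u+32,::-1],None,fx=6,fy=6,interpolation=cv2.INTER_CUBIC))
cv2.imwrite("pics/b1.png",np.hstack(o))
E
```

```text
t 2.5 tip [0.5005 0.1982 0.0893] toolmm [ 5.3  4.1 14.3] F [-0.18 -0.16  0.14] w 0.001 zaxis [ 0.0103  0.009  -0.9999] q [ 0.35  0.49  1.91  0.01  0.73 -0.89]
```

View pics/b1.png

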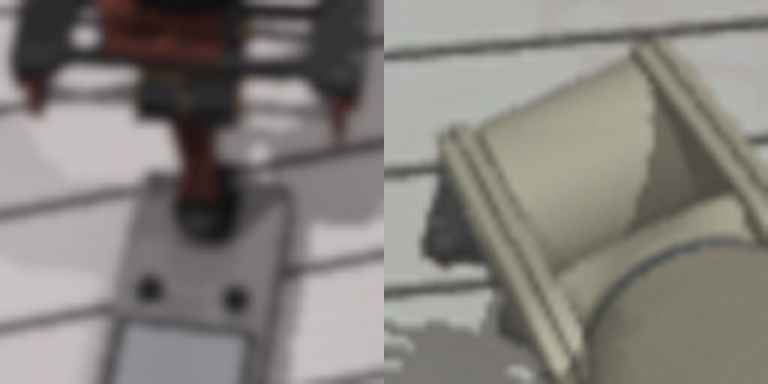

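The scene view shows the closed fingertips just above the black cap, around crop (200,195), well clear of the small keys at (150,290) and (236,298). I'll centre and approach.

```bash
python3 -m crank '[0,5,4,4,0,0,0, 0,0,0,4,0,0,0, 0,0,0,2,0,0,0, 0,0,0,0,0,0,0, 0,0,0,0,0,0,0]' >/dev/null; python3 go.py .497 .204 .067
```

```text
t 3.1 tip [0.4981 0.2064 0.0814] toolmm [ 0.4 -2.8 14.3] F [-0.4  -0.35  0.27] w 0.006 zaxis [ 0.0153  0.0111 -0.9998] q [ 0.37  0.5   1.92  0.01  0.7  -0.88]
```

```bash
python3 -m crank '[0,0,-3,5,0.9,0.6,0, 0,0,0,5,0,0,0, 0,0,0,3,0,0,0, 0,0,0,1,0,0,0, 0,0,0,0,0,0,0]' >/dev/null; python3 go.py .497 .204 .067
```

```text
t 3.6 tip [0.4971 0.203  0.0661] toolmm [ 0.5  0.9 -0.9] F [0.26 0.05 1.06] w 0.003 zaxis [-6.0e-04 -1.1e-03 -1.0e+00] q [ 0.37  0.53  1.91 -0.    0.7  -0.87]
```

```bash
python3 -m crank '[0,0,0,2,0,0,0, 0,0,0,2,0,0,0, 0,0,0,2,0,0,0, 0,0,0,1,0,0,0, 0,0,0,1,0,0,0]' >/dev/null; python3 go.py .497 .204 .061
```

```text
t 4.1 tip [0.4973 0.203  0.0606] toolmm [ 0.6  0.8 -0.4] F [-3.99 -2.2  16.85] w 0.005 zaxis [-3.e-04 -1.e-03 -1.e+00] q [ 0.37  0.54  1.91 -0.    0.69 -0.87]
```

At 16.9 N and tip z 60.6 mm the button has bottomed out. I'll let it come up.

```bash
python3 -m crank '[0,0,0,-2,0,0,0, 0,0,0,-4,0,0,0, 0,0,0,-8,0,0,0, 0,0,0,-20,0,0,0, 0,0,0,-30,0,0,0]' >/dev/null; python3 go.py .497 .204 .17
```

```text
t 4.6 tip [0.4948 0.202  0.1239] toolmm [ -1.2   2.3 -46.1] F [ 0.48  0.3  -0.24] w 0.005 zaxis [-0.0069 -0.0037 -1.    ] q [ 0.37  0.44  1.89 -0.    0.82 -0.87]
```

```bash
python3 -m crank '[0,0,0,-30,0,0,0, 0,0,0,-25,0,0,0, 0,0,0,-10,0,0,0, 0,0,0,0,0,0,0, 0,0,0,0,0,0,0]' >/dev/null; python3 go.py .5105 -.284 .2; python3 - <<'E'
from bench import viewer
from h import *; import pickle
D=pickle.load(open("D.pkl","rb"))
o=[];u,v=250,200
d=viewer.get_image("scene")
for im in (D["scene"]["image"],d["image"]): o.append(cv2.resize(im[v-32:v+32,u-32:u+32,::-1],None,fx=6,fy=6,interpolation=cv2.INTER_CUBIC))
cv2.imwrite("pics/b2.png",np.hstack(o))
E
```

```text
t 5.1 tip [0.4963 0.2026 0.1947] toolmm [-172.5 -455.2   -4.3] F [ 0.06  0.17 -0.06] w 0.008 zaxis [-0.0018 -0.002  -1.    ] q [ 0.37  0.33  1.85 -0.    0.97 -0.87]
```

View pics/b2.png

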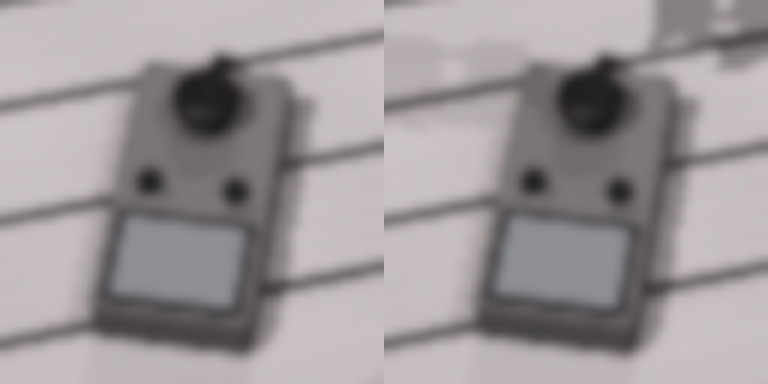

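Before and after crops match: the cap is up again at (590,100) and the pendant edges are unchanged. Now to the clamp, staying high.

```bash
python3 -m crank '[0,-17,-45,-3,0,0,0, 0,-17,-45,-3,0,0,0, 0,-17,-45,-2,0,0,0, 0,-17,-45,0,0,0,0, 0,-17,-45,0,0,0,0]' >/dev/null; python3 go.py .5105 -.284 .2;
```

```text
t 5.65 tip [ 0.5008 -0.0399  0.1963] toolmm [ -86.3 -228.5   -3.3] F [ 0.4   0.26 -0.78] w 0.004 zaxis [-0.0119 -0.002  -0.9999] q [-0.1   0.29  1.91 -0.    0.96 -1.35]
```

```bash
python3 -m crank '[0,-17,-45,-3,0,0,0, 0,-17,-45,-3,0,0,0, 0,-17,-45,0,0,0,0, 0,-12,-35,0,0,0,0, 0,-7,-20,0,0,0,0]' >/dev/null; python3 go.py .5105 -.284 .16;
```

```text
t 6.15 tip [ 0.5023 -0.2528  0.1949] toolmm [-18.5 -26.8  34.7] F [-0.06 -0.   -0.18] w 0.005 zaxis [-0.0228  0.0017 -0.9997] q [-0.48  0.38  1.78 -0.01  1.01 -1.72]
```

```bash
python3 -m crank '[0,-8,-12,0,-0.3,-1.3,0, 0,-6,-9,0,0,0,0, 0,-3,-3,0,0,0,0, 0,0,0,0,0,0,0, 0,0,0,0,0,0,0]' >/dev/null; python3 go.py .5105 -.284 .155;python3 - <<'E'
from bench import viewer
from h import *
o=[]
for c,u,v in(("scene",110,200),("top",365,203)):
    d=viewer.get_image(c); o.append(cv2.resize(d["image"][v-40:v+40,u-32:u+32,::-1],None,fx=6,fy=6,interpolation=cv2.INTER_CUBIC))
cv2.imwrite("pics/c1.png",np.hstack(o))
E
```

```text
t 6.65 tip [ 0.5087 -0.2836  0.1884] toolmm [-2.1  0.1 33.4] F [0.02 0.27 0.45] w 0.004 zaxis [-0.0087  0.0043 -1.    ] q [-0.53  0.41  1.75 -0.    1.   -1.77]
```

View pics/c1.png

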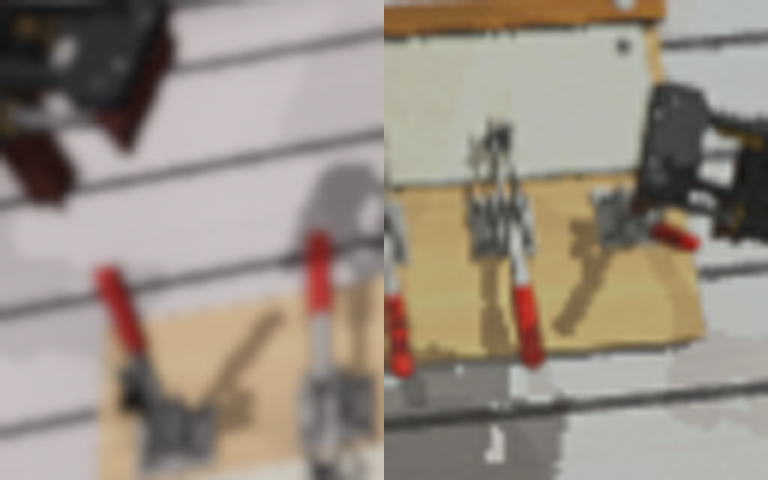

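```bash
python3 - <<'E'
from bench import viewer
from h import *
d=viewer.get_image("scene");t=viewer.get_image("top")
for P in ([.5087,-.2836,.1884],[.5105,-.284,.127],[.5105,-.284,.142]):
  for x,u,v in((d,110,200),(t,365,203)):
    p=proj(x,np.array(P)); print(P,p,(p-[u-32,v-40])*6)
cv2.imwrite("pics/c2.png",cv2.resize(d["image"][120:240,40:160,::-1],None,fx=5,fy=5,interpolation=cv2.INTER_CUBIC))
E
```

```text
[0.5087, -0.2836, 0.1884] [ 87.57083613 192.13668742] [ 57.42501681 192.82012452]
[0.5087, -0.2836, 0.1884] [389.81659392 199.86293792] [340.89956352 221.1776275 ]
[0.5105, -0.284, 0.127] [ 95.3055589  204.59841324] [103.83335338 267.59047944]
[0.5105, -0.284, 0.127] [383.78288691 202.8857709 ] [304.69732147 239.31462538]
[0.5105, -0.284, 0.142] [ 93.4400626  201.78222581] [ 92.64037562 250.69335484]
[0.5105, -0.284, 0.142] [385.21251423 202.05208565] [313.27508536 234.31251387]
```

View pics/c2.png

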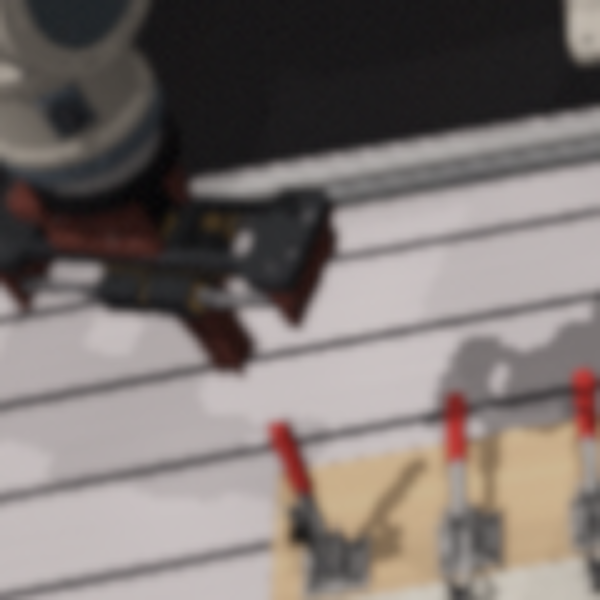

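The fingertips are at (235,365) in this crop, straight above the raised red handle top at (278,430), which matches the projection. I'll descend in steps towards tip z 0.143.

```bash
python3 -m crank '[0,-2,0,12,-0.4,-0.5,0, 0,0,0,12,0,0,0, 0,0,0,8,0,0,0, 0,0,0,0,0,0,0, 0,0,0,0,0,0,0]' >/dev/null; python3 go.py .5105 -.284 .143;
```

```text
t 7.35 tip [ 0.5117 -0.2826  0.1564] toolmm [ 0.8 -1.8 13.4] F [0.1  1.01 1.05] w 0.008 zaxis [ 0.0038  0.0067 -1.    ] q [-0.53  0.45  1.77  0.01  0.92 -1.78]
```

```bash
python3 -m crank '[0,0,-1,5,0.5,0,0, 0,0,0,4,0,0,0, 0,0,0,2,0,0,0, 0,0,0,0,0,0,0, 0,0,0,0,0,0,0]' >/dev/null; python3 go.py .5105 -.284 .143;python3 - <<'E'
from bench import viewer
from h import *
d=viewer.get_image("scene");t=viewer.get_image("top")
cv2.imwrite("pics/c3.png",np.hstack([cv2.resize(d["image"][165:245,55:135,::-1],None,fx=5,fy=5,interpolation=cv2.INTER_CUBIC),cv2.resize(t["image"][165:245,335:415,::-1],None,fx=5,fy=5,interpolation=cv2.INTER_CUBIC)]))
E
```

```text
t 7.85 tip [ 0.5118 -0.2842  0.1452] toolmm [ 1.3 -0.3  2.2] F [-0.21  0.82 -0.04] w 0.003 zaxis [ 0.0016 -0.003  -1.    ] q [-0.53  0.46  1.78 -0.    0.9  -1.77]
```

View pics/c3.png

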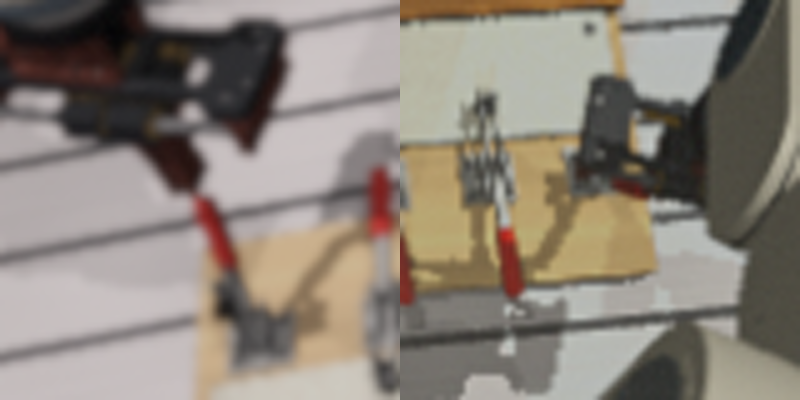

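The fingertips at crop (188,188) sit just above the red handle top at (203,202), with a visible gap. I'll trim by 2 mm and hold.

```bash
python3 -m crank '[0,1,0,2,0,0,0, 0,0,0,0,0,0,0, 0,0,0,0,0,0,0, 0,0,0,0,0,0,0, 0,0,0,0,0,0,0]' >/dev/null; python3 go.py .5105 -.284 .143
python3 -m crank '[0,0,0,0,0,0,0, 0,0,0,0,0,0,0, 0,0,0,0,0,0,0, 0,0,0,0,0,0,0, 0,0,0,0,0,0,0]' >/dev/null; python3 go.py .5105 -.284 .143
```

```text
t 8.45 tip [ 0.5109 -0.284   0.1435] toolmm [ 0.4 -0.2  0.5] F [ 0.2  -0.9  -0.52] w 0.008 zaxis [ 0.0023 -0.0034 -1.    ] q [-0.53  0.46  1.78 -0.    0.89 -1.77]
t 8.95 tip [ 0.511  -0.284   0.1436] toolmm [ 0.5 -0.2  0.6] F [0.66 0.2  0.51] w 0.003 zaxis [ 0.0025 -0.0035 -1.    ] q [-0.53  0.46  1.78 -0.    0.89 -1.77]
```

```bash
for i in 1 2 3 4 5; do python3 -m crank '[0,0,0,0,0,0,0, 0,0,0,0,0,0,0, 0,0,0,0,0,0,0, 0,0,0,0,0,0,0, 0,0,0,0,0,0,0]' >/dev/null; python3 go.py .5105 -.284 .143; done; python3 - <<'E'
from bench import viewer
from h import *
d=viewer.get_image("scene")
cv2.imwrite("pics/c4.png",d["image"][:,:,::-1])
E
```

```text
t 9.45 tip [ 0.511  -0.284   0.1436] toolmm [ 0.5 -0.1  0.6] F [-0.43  0.92  0.33] w 0.005 zaxis [ 0.0025 -0.0035 -1.    ] q [-0.53  0.46  1.78 -0.    0.89 -1.77]
t 9.95 tip [ 0.511  -0.284   0.1436] toolmm [ 0.5 -0.1  0.6] F [ 0.95 -0.51 -0.16] w 0.006 zaxis [ 0.0024 -0.0034 -1.    ] q [-0.53  0.46  1.78 -0.    0.89 -1.77]
t 10.45 tip [ 0.511  -0.284   0.1436] toolmm [ 0.5 -0.2  0.6] F [ 0.45 -0.79 -1.05] w 0.007 zaxis [ 0.0024 -0.0034 -1.    ] q [-0.53  0.46  1.78 -0.    0.89 -1.77]
t 10.95 tip [ 0.511  -0.284   0.1436] toolmm [ 0.5 -0.2  0.6] F [ 0.7  -0.21  0.27] w 0.009 zaxis [ 0.0025 -0.0035 -1.    ] q [-0.53  0.46  1.78 -0.    0.89 -1.77]
t 11.45 tip [ 0.511  -0.284   0.1436] toolmm [ 0.5 -0.2  0.6] F [-0.06 -0.65 -0.3 ] w 0.008 zaxis [ 0.0024 -0.0034 -1.    ] q [-0.53  0.46  1.78 -0.    0.89 -1.77]
```

View pics/c4.png

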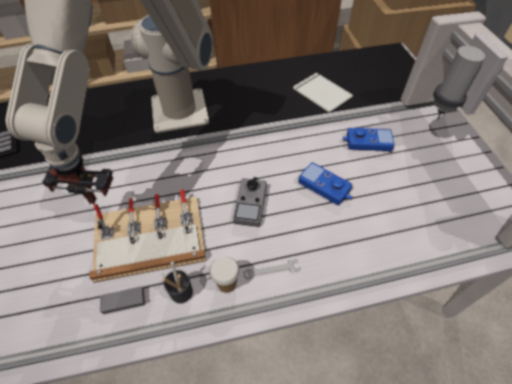

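The fingertips at (93,200) are above the open clamp's handle top, and nothing else in the scene has moved. They have held still there for 3 s, so I'm handing in.

```bash
python3 -c "
from bench import r
print(r.close_job())"
```

```text
the job is handed in; nothing more can be done
None
```

I pressed the grey pendant's hold button fully down and released it. Then I pointed at the open clamp, which is at the end of the row farthest to the robot's right, and handed the job in still pointing at about 11.5 s.

- **Button:** the closed fingertips stopped at 60.6 mm above the bed with 16.9 N on them, against the 61 mm and 4 N given for fully down. There was about 4.5 N of sideways force at the bottom. Crops from before and after show the cap up again and no visible shift of the pendant. The fingertips stayed well clear of the two small keys.
- **Pointing:** the fingertips held at (0.511, -0.284, 0.1436) for 3 s. That is about 17 mm above my estimate of the handle top, (0.5105, -0.284, 0.127). The force readings there were only noise of about 1 N, and the last picture shows nothing else moved.
- **Checks that disagreed:**
  - The two cameras put the button 7 mm apart in x. I used a value between them that fits the positions of the keys and display.
  - In the top camera, the network labelled the open clamp at a wrong place, so I chose the clamp from the close crops.
- **Rule on typing moves:** I sent the last five hold calls, all zero-motion rows, through a shell loop instead of typing each one. Every row that moved the arm was typed out.

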